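Put the pencil barrel away in the slide-top box

TASK

Slide back the cover of the wooden pencil box, take the silver pencil barrel from its rest under the magnetic strip and lay it in the box, let go of it, then slide the cover fully shut. Leave the cup, the paperweight and the red grip where they stand.

Things in the scene. Friction and masses are not known exactly. Their poses are not given: they have to be found in the camera images.
- box: Wooden pencil box, fixed, 190 long (x) x 88 wide (y) x 40 mm high. Origin: centre of its underside, z up. Inner floor 5 mm above the origin; inside x from -89 to +89, y from -38 to +38 mm. Side and front (-x, to the robot's right) walls 40 mm high, rear (+x) wall 31 mm. The cover runs between the side walls, underside 32 mm, top 36.5 mm above the origin.
- cover (a joint): Slide of the box cover in m: 0 fully shut, 0.130 fully open; it grows as the cover slides along the box's +x axis, out over the rear wall (to the robot's left). It starts shut or up to 10 mm ajar. Friction about 1.5 N; it stays where it is left. The cover's front edge lies at box x = -88 mm + joint; what is in front of that edge is open.
- cover_rib (a point): Centre of the top of the finger rib on the cover: a straight upright rib 12 mm thick (along box x), 50 mm wide (along box y, centred) and 20.5 mm tall, its top 57 mm above the box's underside. It lies at box x = -64 mm + joint, y = 0. Its axes are the box's.
- barrel: Silver aluminium pencil barrel, a round rod 14 mm in diameter and 100 mm long with a short tapered nose at +x and a thinner 10 mm diameter end piece in the last 9 mm at -x, about 40 g, loose. Origin: on its axis at mid length; x along its axis. It lies level in two V saddles of the rack, its axis 50 mm above the counter, nose to the rack's +x.
- rack: Steel rack, fixed. Origin: centre of its underside, z up. Base plate 110 (x) x 240 (y) x 8 mm. Two black V saddles 10 mm thick (x), 25 mm wide (y) at x = -36 and +36 mm, y = 0, carry the barrel along the rack's x and reach no higher than its axis. Uprights 8 mm thick at x = -33 and +25 mm, y = -116 and +116 mm. It is open at the front (-x), which faces about to the robot's right (-y).
- strip (a point): Middle of the lower edge of the rack's magnetic strip: rack x = -33, y = 0, z = 195 mm. The strip, 8 mm thick, 26 mm high, 240 mm long (y), stands on edge over the barrel; small parts stand up to 8 mm proud of its front. Two 8 mm rods run behind it at rack x = -4 and +25 mm, z 201 to 209. The barrel is reached by a gripper leaning back some 40 degrees out of the front, under the strip.
- cup: Bystander: pewter cup, 66 mm across, 85 mm high, standing loose. Origin: centre of its underside.
- paperweight: Bystander: green glass paperweight, a low dome 62 mm across, 41 mm high, loose. Origin: centre of its underside.
- resin_grip: Bystander: red resin pencil grip, 19 mm across, 42 mm high, standing loose on end. Origin: centre of its underside.

How it is judged:
On the way, in this order (a step that is already met when the one before it is completed fails the run):
1. the cover is slid back by at least 80 mm (value of joint cover above 0.08 m), for 0.2 s.
2. the barrel lies on the floor of the open box, let go (x of barrel in the frame of box between -0.089 and 0.089 m and y of barrel in the frame of box between -0.038 and 0.038 m and z of barrel in the frame of box between 0.006 and 0.02 m and contact force between the fingers and barrel below 0.1 N and value of joint cover above 0.05 m), for 0.2 s.
At the end, for the whole second after the job is handed in: The barrel lies at rest (slower than 30 mm/s) on the floor of the box, its middle inside the walls and 6 to 20 mm above the box's underside, and the cover is shut to within 5 mm (value of joint cover below 0.005 m and linear speed of barrel below 0.03 m/s and x of barrel in the frame of box between -0.089 and 0.089 m and y of barrel in the frame of box between -0.038 and 0.038 m and z of barrel in the frame of box between 0.006 and 0.02 m); the robot touches nothing.
It fails at once if the cup is moved by more than 25 mm (distance of cup from where it was at the start of the episode above 0.025 m).
It fails at once if the paperweight is moved by more than 25 mm (distance of paperweight from where it was at the start of the episode above 0.025 m).
It fails at once if the red grip is moved by more than 25 mm or knocked over (distance of resin_grip from where it was at the start of the episode above 0.025 m or angle between resin_grip's own z axis and vertical above 0.6 rad).
It also fails if it takes over 72 s, if anything falls off the work surface, if the arm or the gripper's body presses on something with over 40 N, if the wrist force passes 120 N, or if a joint passes its speed limit or range.

ROBOT

A 6-joint arm with a two-finger parallel gripper is mounted at the origin on the work surface. World frame = base frame: x ahead of the robot, y to its left, z up, the work surface at z = 0. Lengths are in m, angles in rad, forces in N, time in s.
With the tool pointing down it reaches from about 0.35 to 0.975 m from the base axis. Payload 4.9 kg.
Tool frame: the origin (TCP) lies midway between the tips of the shut fingers; the grasp point (between the pads) lies 19 mm behind it; z points along the fingers, y is the line along which they close (so a half turn about z gives the same grasp; the last joint's range is limited). The gripper opens to 85 mm and grips with 20 to 120 N. Pads are 22 mm wide; open, the fingers measure 114 mm over their backs; the gripper's body (76 mm by 85 mm) begins 54 mm behind the grasp point. The pads swing forward as they close: fully open they stand 13 mm farther back than shut.
Start: joints at [-1.255, 0.053, 1.613, -0, 1.476, -0.119], TCP at [0.263, -0.567, 0.231] pointing down, gripper open.
Joint ranges: [-3.01, 3.01], [-1.01, 2.22], [0.06, 2.58], [-1.02, 4.17], [0.09, 2.62], [-3.14, 3.14]. Speed limits (rad/s): [2.57, 2.57, 3.14, 3.14, 3.14, 3.14].

INTERFACE

Orientations are given as a rotation vector (axis times angle).
In Python, from station import ctrl, optics, job gives the robot as it stands.
- The arm moves only by the shell command python3 -m jog 'ROWS' [OPENING] [FORCE]. ROWS is JSON, a list of rows, each a list of 2 entries, a list of its own where there are three numbers: the shift along the tool's x, y, z in m, then the turn, a rotation vector about the tool's x, y, z in rad. A call has 1 to 5 rows; each row is the pose to reach, as a shift and turn from the pose commanded when the call began, along the tool's axes at that moment; what a row does not reach only later rows make up. A row lasts 1/10 s, in which the tool goes at most 50 mm and 8.59 degrees, less where a joint would pass 70% of its speed; a pose out of reach is approached as far as the arm can. A call with a gripper value outside its range is refused whole. OPENING is the opening, from 0 (shut) to 1 (fully open), set as the call begins (- or left out, the last holds). The fingers move at their own pace and stop on an object; FORCE is the grip in N (left out, the last holds). Time passes only in rows, so rows that repeat a pose let the fingers close. It gives the time, the measured TCP pose, the force, the opening and the grip force at its end, in the units of the state.
- ctrl.get_obs(): the state, without advancing time (a new reading comes with each control period).
- optics.get_image(name): name is "scene" or "top" or "wrist"; returns a dict with "image" (384x512x3 uint8, blue, green, red), "fx", "fy", "cx", "cy" (pixels), "rvec" (rotation vector, rad) and "tvec" (3), from world to camera coordinates, as OpenCV has them; the wrist camera has in their place "mount" (4x4, takes a point from camera to tool coordinates, whose origin is the TCP and whose axes are the flange's). Camera axes: x right, y down, z forward; pixel columns grow to the right and rows downward; lengths in m; the calibration is good to about 2 mm. A picture is of the moment at which its call begins: read the wrist's pose just before it. There is no depth.
- job.finish_job(): hands the job in; it is judged then, once.
The state is a dict: "t": time; "q": joint angles; "dq": joint speeds; "effort": joint torques, N m; "tool_pos": TCP position; "tool_rot": TCP orientation; "contact_force": force on the tool from outside, world axes, zero at the start; "wrist_torque": the same for the moment, N m; "opening": finger opening in m; "grip_force": force on a finger pad.
Only numpy, scipy, OpenCV 4.12 (cv2) and the standard library are available. Lean on these libraries where they do the work, as an engineer would, in place of code of your own. Each camera call takes 0.05 s, during which the arm holds its last target. There are 200 camera calls.

## Working session

There is one attempt and no reset: what is moved stays moved. The work goes in short steps, Python scripts to look and compute and a shell command to move; the robot and the scene stay as the last step left them, time stands still between calls to the robot, and variables do not carry over. Pictures are saved under pics/ and viewed, at most 10 in all, crops included, and the job is handed in when it is done.

```bash
ls; mkdir -p pics; python3 - <<'E'
from station import ctrl, optics
import cv2,numpy as np
print(ctrl.get_obs())
for n in ("scene","top"):
    d=optics.get_image(n); cv2.imwrite(f"pics/{n}1.png",d["image"])
    np.set_printoptions(precision=4,suppress=True)
    print(n,{k:v for k,v in d.items() if k!="image"})
E
```

```text
pics
{'t': 0.0, 'q': array([-1.25506643e+00,  5.33429130e-02,  1.61430348e+00,  1.39339527e-05,
        1.47601142e+00, -1.18982980e-01]), 'dq': array([-2.33996717e-04,  1.24711695e-03, -6.44500109e-04, -1.04211117e-03,
        4.12393551e-04,  8.39225177e-05]), 'effort': array([ 2.42085189e-04, -3.93680799e+01, -3.70175171e+01, -1.46939415e-04,
        7.18542491e-03,  1.49207196e-06]), 'tool_pos': array([ 0.26303539, -0.56626021,  0.23006601]), 'tool_rot': array([-3.06566623e+00, -6.77035841e-01,  2.96727793e-04]), 'contact_force': array([0.10998261, 0.10004203, 0.0085737 ]), 'wrist_torque': array([-0.0066176,  0.0448526, -0.0349073]), 'grip_force': 0.0, 'opening': 0.08569475640894543}
scene {'fx': 398.85544218063114, 'fy': 398.85544218063114, 'cx': 253.69633289891433, 'cy': 190.2863449934009, 'rvec': array([ 2.2979,  1.0117, -0.3526]), 'tvec': array([-0.38  , -0.2675,  1.0895])}
top {'fx': 434.91869270649397, 'fy': 434.91869270649397, 'cx': 251.2655087967171, 'cy': 189.7661557150182, 'rvec': array([ 2.1434, -2.1359,  0.1041]), 'tvec': array([-0.0117,  0.576 ,  0.8454])}
```

View pics/scene1.png

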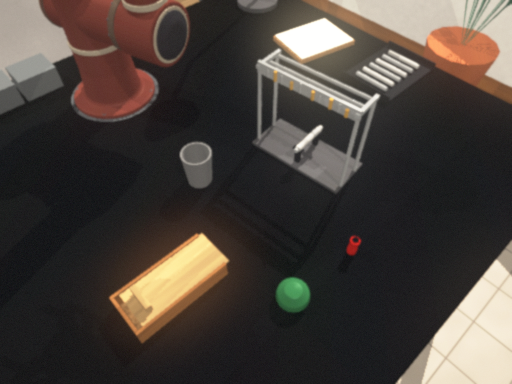

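View pics/top1.png

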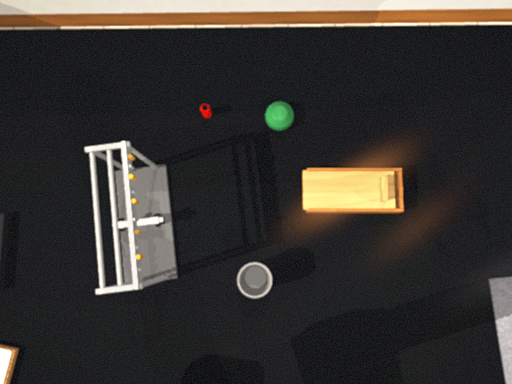

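The scene view shows the box at lower left, with the rack upper right. In the top view the box spans columns 303–403 and rows 168–213, with its rib at about (388,187). The rack base is at columns 120–177, the barrel at (118–163, 220), the cup at (255,280), the paperweight at (280,116) and the grip at (205,110).

```bash
python3 - <<'E'
import cv2,numpy as np
a=cv2.imread("pics/top1.png")
b=cv2.resize(a[155:225,295:415],None,fx=6.6,fy=6.6,interpolation=cv2.INTER_CUBIC)[:,:800]
r=cv2.resize(a[135:300,80:270],None,fx=3.6,fy=3.6,interpolation=cv2.INTER_CUBIC)
cv2.imwrite("pics/box_c.png",b); cv2.imwrite("pics/rack_c.png",r); print(b.shape,r.shape)
E
```

```text
(462, 792, 3) (594, 684, 3)
```

View pics/box_c.png

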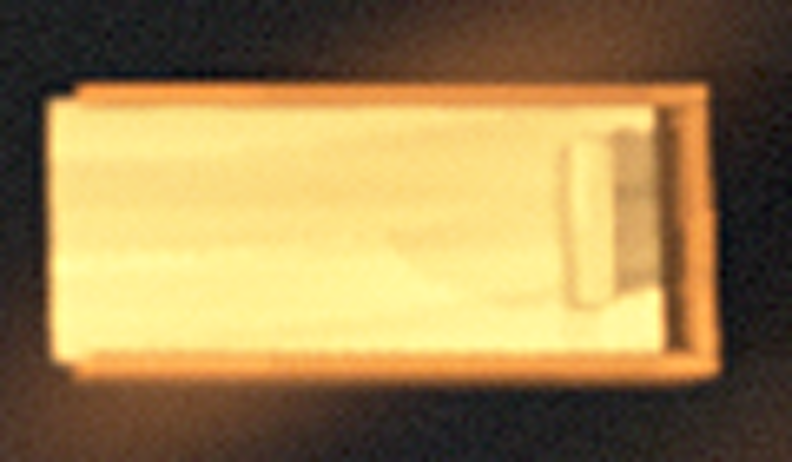

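View pics/rack_c.png

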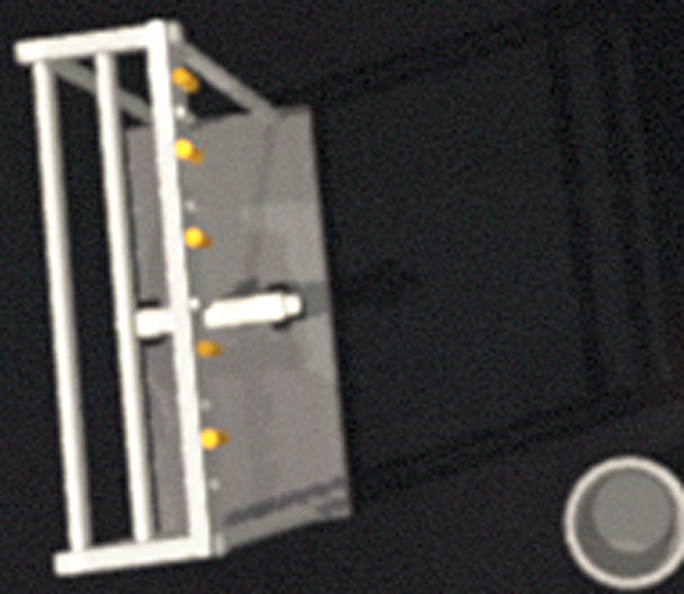

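Box crop: front wall outer corners at (708,86) and (720,376), rear wall ends at about (75,86) and (72,378), and the rib top centred at (592,222). The cover is slightly ajar. Rack crop: base front corners at (312,106) and (351,514), the barrel's tail end at (300,303) and its nose at about (135,322). The strip's front is free of obstacles near the barrel.

```bash
cat > h.py <<'E'
from station import ctrl, optics
import cv2,numpy as np
from scipy.spatial.transform import Rotation as R
np.set_printoptions(precision=4,suppress=True)
TOP=dict(fx=434.9187,cx=251.2655,cy=189.76616)
def ray(d,u,v,z,Rm=None,C=None):
    if Rm is None:
        Rm=cv2.Rodrigues(d["rvec"])[0].T; C=-Rm@d["tvec"]
    w=Rm@np.array([(u-d["cx"])/d["fx"],(v-d["cy"])/d["fy"],1]); return C+w*(z-C[2])/w[2]
def pose():
    o=ctrl.get_obs(); return o["tool_pos"],R.from_rotvec(o["tool_rot"])
def go(p,rot):
    "shift and turn in tool axes from present pose"
    P,Q=pose(); print("shift mm",Q.inv().apply(np.array(p)-P)*1000,"turn",(Q.inv()*rot).as_rotvec())
def down(ang,tilt=0): pass
E
python3 - <<'E'
from h import *
d=optics.get_image("top")
f=lambda c,s,o,z:ray(d,(c[0]+.5)/s-.5+o[0],(c[1]+.5)/s-.5+o[1],z)
B=lambda u,v,z:f((u,v),6.6,(295,155),z)
K=lambda u,v,z:f((u,v),3.6,(80,135),z)
f1,f2,r1,r2=B(708,86,.04),B(720,376,.04),B(75,86,.04),B(72,378,.04)
print("box",f1,f2,r1,r2,"rib",B(592,222,.057), "w",np.linalg.norm(f1-f2),"l",np.linalg.norm((f1+f2-r1-r2)/2))
a=(r1+r2-f1-f2)/2; b=(r1-r2+f1-f2)/2
print("yaw x",np.degrees(np.arctan2(a[1],a[0])),"yaw side",np.degrees(np.arctan2(b[1],b[0])))
g1,g2=K(312,106,.008),K(351,514,.008); e=g1-g2
print("rack",g1,g2,np.linalg.norm(e),"side yaw",np.degrees(np.arctan2(e[1],e[0])))
t,n=K(300,303,.05),K(135,322,.05); print("barrel",t,n,np.linalg.norm(t-n),np.degrees(np.arctan2(*(n-t)[1::-1])))
for nm,u,v in(("cup",255,280),("pw",280,116),("grip",205,110)): print(nm,ray(d,u,v,.04))
w=optics.get_image("wrist"); print(w["mount"],w["fx"],w["cx"],w["cy"]); P,Q=pose(); print(Q.as_matrix())
E
```

```text
box [ 0.6211 -0.3128  0.04  ] [ 0.5325 -0.313   0.04  ] [ 0.6211 -0.1204  0.04  ] [ 0.5313 -0.1186  0.04  ] rib [ 0.5769 -0.2717  0.057 ] w 0.08862623605092855 l 0.19341589505840082
yaw x 90.17021247254813 yaw side -0.5479328139959905
rack [0.6346 0.1723 0.008 ] [0.3981 0.1426 0.008 ] 0.23840089823815563 side yaw 7.157147925824665
barrel [0.5157 0.1658 0.05  ] [0.5049 0.2577 0.05  ] 0.092524211225123 96.7461263768187
cup [ 0.3966 -0.0181  0.04  ]
pw [ 0.7292 -0.0682  0.04  ]
grip [0.7427 0.0874 0.04  ]
[[-0.0006 -0.946  -0.3241  0.0832]
 [ 1.     -0.0009  0.0008 -0.0011]
 [-0.0011 -0.3241  0.946  -0.1427]
 [ 0.      0.      0.      1.    ]] 327.08403245927394 254.94909886525886 190.60222385655888
[[ 0.907   0.4212 -0.0005]
 [ 0.4212 -0.907   0.0012]
 [ 0.0001 -0.0013 -1.    ]]
```

```bash
python3 - <<'E'
from h import *
go([.577,-.272,.12],R.from_matrix(np.array([[1,0,0],[0,-1,0],[0,0,-1.]])))
E
```

```text
shift mm [ 408.7035 -134.711   110.7368] turn [-0.0013  0.0002  0.4348]
```

```bash
python3 -m jog '[[[0.05,-0.016,0.01],[0,0,0.1]],[[0.1,-0.033,0.025],[0,0,0.2]],[[0.145,-0.048,0.04],[0,0,0.3]],[[0.19,-0.063,0.05],[0,0,0.4]],[[0.235,-0.078,0.06],[0,0,0.435]]]' 0.5 30; python3 - <<'E'
from h import *
print(ctrl.get_obs()["q"])
go([.577,-.272,.10],R.from_matrix(np.array([[1,0,0],[0,-1,0],[0,0,-1.]])))
E
```

```text
t: 0.7
tool_pos: [0.4409, -0.3988, 0.1715]
tool_rot: [-3.141, 0.005, 0.0]
contact_force: [0.2, -0.0, -0.1]
opening: 0.0429
grip_force: 0.0
[-0.8605  0.0248  1.743   0.      1.3742  0.7135]
shift mm [ 135.7376 -127.192    71.5494] turn [-0.0003  0.0002 -0.0031]
```

```bash
python3 -m jog '[[[0.033,-0.031,0.018],[0,0,-0.003]],[[0.066,-0.062,0.036],[0,0,-0.003]],[[0.1,-0.094,0.054],[0,0,-0.003]],[[0.136,-0.127,0.0715],[0,0,-0.003]],[[0.136,-0.127,0.0715],[0,0,-0.003]]]'; python3 - <<'E'
from h import *
print(ctrl.get_obs()["q"]); P,Q=pose()
d=optics.get_image("wrist"); im=d["image"]; cv2.imwrite("pics/w1.png",im)
go([.577,-.272,.042],R.from_matrix(np.array([[1,0,0],[0,-1,0],[0,0,-1.]])))
# predicted rib-top centre px for joint 9mm
M=d["mount"]; T=np.eye(4);T[:3,:3]=Q.as_matrix();T[:3,3]=P; C=np.linalg.inv(T@M)
for y in(-.272,-.266,-.278):
    c=C@np.array([.577,y,.057,1]); print(c[0]/c[2]*d["fx"]+d["cx"],c[1]/c[2]*d["fy"]+d["cy"])
E
```

```text
t: 1.2
tool_pos: [0.5773, -0.2685, 0.0974]
tool_rot: [-3.138, -0.013, 0.005]
contact_force: [-0.8, -0.1, -0.3]
opening: 0.0427
grip_force: 0.0
[-0.5528  0.1963  1.6884  0.0017  1.2619  1.0092]
shift mm [ 0.6124  1.6728 56.4591] turn [-0.0022  0.0031  0.0071]
262.17835019791346 222.01960006912543
252.3692827122771 221.93943195298425
271.98745913185536 222.0997685240179
```

View pics/w1.png

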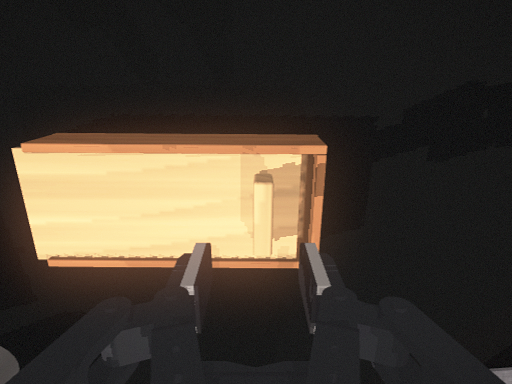

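The wrist view shows the rib top at about (263,220). The prediction was (262,222), so it lies between the open fingers. I'll go down and grip.

```bash
python3 -m jog '[[[0,0.002,0.03],[0,0,0.005]],[[0,0.002,0.056],[0,0,0.005]],[[0,0.002,0.056],[0,0,0.005]]]' && python3 -m jog '[[[0,0,0],[0,0,0]],[[0,0,0],[0,0,0]],[[0,0,0],[0,0,0]],[[0,0,0],[0,0,0]]]' 0 30;  python3 -c "
from h import *
print(ctrl.get_obs()['q'])"
```

```text
t: 1.55
tool_pos: [0.5727, -0.2747, 0.0408]
tool_rot: [-3.138, 0.005, 0.011]
contact_force: [-0.8, 1.0, -1.1]
opening: 0.0427
grip_force: 0.0
t: 1.95
tool_pos: [0.5768, -0.2765, 0.0471]
tool_rot: [3.139, -0.003, 0.003]
contact_force: [-3.1, -0.8, 4.8]
opening: 0.0108
grip_force: 32.9
[-0.5629  0.2582  1.7089 -0.0008  1.1717  1.0103]
```

```bash
python3 -m jog '[[[0,-0.015,-0.001],[0,0,0]],[[0,-0.04,-0.002],[0,0,0]],[[0,-0.065,-0.002],[0,0,0]],[[0,-0.09,-0.002],[0,0,0]],[[0,-0.115,-0.002],[0,0,0]]]';python3 -m jog '[[[0,0,0],[0,0,0]],[[0,0,0],[0,0,0]]]';  python3 -c "
from h import *
print(ctrl.get_obs()['q'])"
```

```text
t: 2.45
tool_pos: [0.5765, -0.1594, 0.0472]
tool_rot: [3.141, -0.003, 0.002]
contact_force: [0.8, -1.8, -0.7]
opening: 0.0111
grip_force: 32.2
t: 2.65
tool_pos: [0.5765, -0.1595, 0.0471]
tool_rot: [-3.141, 0.001, -0.001]
contact_force: [-0.8, 1.0, 1.5]
opening: 0.0109
grip_force: 32.4
[-0.3947  0.1712  1.8109  0.0007  1.1592  1.1767]
```

```bash
python3 -m jog '[[[0,0,0],[0,0,0]],[[0,0,0],[0,0,0]],[[0,0,-0.03],[0,0,0]],[[0,0,-0.08],[0,0,0]],[[0,0,-0.13],[0,0,0]]]' 0.5;python3 -m jog '[[[0,0.0,-0.05],[0,0,0]],[[0,0,-0.1],[0,0,0]],[[0,0,-0.1],[0,0,0]]]';  cat > kin.py <<'E'
from h import *
from scipy.optimize import least_squares
D=[([-1.25507,.05334,1.6143,0,1.47601,-.11898],[.26304,-.56626,.23007]),
([-.8605,.0248,1.743,0,1.3742,.7135],[.4409,-.3988,.1715]),
([-.5528,.1963,1.6884,.0017,1.2619,1.0092],[.5773,-.2685,.0974]),
([-.5629,.2582,1.7089,-.0008,1.1717,1.0103],[.5768,-.2765,.0471]),
([-.3947,.1712,1.8109,.0007,1.1592,1.1767],[.5765,-.1595,.0471])]
def rot(q): return R.from_euler("ZYZYZ",[q[0],q[1]+q[2],q[3],q[4],q[5]+np.pi/2])
def fk(q,p):
    a,h,L2,e,L3,d=p; A=R.from_euler("Z",q[0])
    x=np.array([a,0,h])+R.from_euler("Y",q[1]).apply([0,0,L2])+R.from_euler("Y",q[1]+q[2]).apply([e,0,L3])
    return A.apply(x)+rot(q).apply([0,0,d])
E
python3 - <<'E'
from kin import *
o=ctrl.get_obs(); print(o["q"],o["tool_pos"],rot(o["q"]).as_rotvec(),o["tool_rot"])
D.append((o["q"],o["tool_pos"]))
p0=np.array([0.1,.4,.45,0,.45,.25])
f=lambda p:np.r_[np.ravel([fk(q,p)-t for q,t in D])/.003,(p-p0)/.1]
s=least_squares(f,p0); print(s.x,np.array([fk(q,s.x)-t for q,t in D]))
d=optics.get_image("top"); cv2.imwrite("pics/top2.png",d["image"])
E
```

```text
t: 3.15
tool_pos: [0.5753, -0.1611, 0.1771]
tool_rot: [-3.141, 0.006, 0.004]
contact_force: [1.0, 0.1, 0.3]
opening: 0.0428
grip_force: 0.0
t: 3.45
tool_pos: [0.5798, -0.1629, 0.2877]
tool_rot: [3.135, -0.006, 0.024]
contact_force: [1.4, 0.3, 1.1]
opening: 0.0427
grip_force: 0.0Traceback (most recent call last):
  File "<stdin>", line 2, in <module>
  File "kin.py", line 8, in rot
    def rot(q): return R.from_euler("ZYZYZ",[q[0],q[1]+q[2],q[3],q[4],q[5]+np.pi/2])
                       ~~~~~~~~~~~~^^^^^^^^^^^^^^^^^^^^^^^^^^^^^^^^^^^^^^^^^^^^^^^^^
  File "scipy/spatial/transform/_rotation.pyx", line 1413, in scipy.spatial.transform._rotation.Rotation.from_euler
ValueError: Expected axis specification to be a non-empty string of upto 3 characters, got ZYZYZ
```

```bash
sed -i 's/^def rot.*/def rot(q): return R.from_euler("ZYZ",[q[0],q[1]+q[2],q[3]])*R.from_euler("YZ",[q[4],q[5]+np.pi\/2])/' kin.py
cat >> kin.py <<'E'
LO=np.array([-3.01,-1.01,.06,-1.02,.09,-3.14]);HI=np.array([3.01,2.22,2.58,4.17,2.62,3.14])
def ik(t,Q,p,q0):
    g=lambda q:np.r_[(fk(q,p)-t)*5,(Q.inv()*rot(q)).as_rotvec()]
    return least_squares(g,np.clip(q0,LO+.01,HI-.01),bounds=(LO,HI))
def lean(L,yaw,camlow):
    "tool z leans along heading yaw by L; tool y level"
    u=np.array([np.cos(yaw),np.sin(yaw),0]);k=np.array([0,0,1.])
    z=np.sin(L)*u-np.cos(L)*k; x=-(np.cos(L)*u+np.sin(L)*k)*(1 if camlow else -1)
    return R.from_matrix(np.c_[x,np.cross(z,x),z])
E
python3 - <<'E'
from kin import *
o=ctrl.get_obs(); print(o["q"],o["tool_pos"],rot(o["q"]).as_rotvec(),o["tool_rot"])
D.append((o["q"],o["tool_pos"]))
p0=np.array([0.1,.4,.45,0,.45,.25])
f=lambda p:np.r_[np.ravel([fk(q,p)-t for q,t in D])/.003,(p-p0)/.1]
s=least_squares(f,p0); p=s.x;print(p,np.array([fk(q,p)-t for q,t in D]))
yaw=np.radians(97)
for cam in(True,False):
  for L in (35,40,45):
    Q=lean(np.radians(L),yaw,cam); G=np.array([.51,.212,.05])+.019*Q.as_matrix()[:,2]
    best=[]
    for q4 in(-.5,0,1,2,3,4):
      for q6 in(-2.8,-1,0,1,2.8):
        r=ik(G,Q,p,[0,.3,1.7,q4,1.2,q6]); best.append((r.cost,tuple(r.x.round(2))))
    for b in sorted(set(best))[:1]: print(cam,L,b[0],b[1])
    print({b[1] for b in best if b[0]<1e-6})
d=optics.get_image("top"); cv2.imwrite("pics/top2.png",d["image"])
E
```

```text
[-0.3974 -0.0393  1.6122 -0.0002  1.5517  1.1769] [ 0.5798 -0.1629  0.2877] [ 3.1347 -0.0055  0.0244] [ 3.1347 -0.0055  0.0244]
[0.0013 0.3447 0.4222 0.0902 0.6075 0.3879] [[-0.0709 -0.0221 -0.0002]
 [-0.0564 -0.0483  0.    ]
 [-0.0394 -0.0626  0.0001]
 [-0.0393 -0.063   0.0002]
 [-0.028  -0.0687  0.0002]
 [-0.0279 -0.0688 -0.0004]]
True 35 7.357293128802289e-31 (np.float64(0.0), np.float64(0.18), np.float64(1.97), np.float64(0.67), np.float64(1.17), np.float64(2.7))
{(np.float64(0.0), np.float64(0.18), np.float64(1.97), np.float64(0.67), np.float64(1.17), np.float64(2.7))}
True 40 2.4507458542327576e-31 (np.float64(-0.04), np.float64(0.22), np.float64(1.96), np.float64(0.75), np.float64(1.21), np.float64(2.61))
{(np.float64(-0.04), np.float64(0.22), np.float64(1.96), np.float64(0.75), np.float64(1.21), np.float64(2.61))}
True 45 5.995660658120514e-31 (np.float64(-0.09), np.float64(0.27), np.float64(1.95), np.float64(0.82), np.float64(1.25), np.float64(2.53))
{(np.float64(-0.09), np.float64(0.27), np.float64(1.95), np.float64(0.82), np.float64(1.25), np.float64(2.53))}
False 35 4.76499142365707e-31 (np.float64(0.0), np.float64(0.18), np.float64(1.97), np.float64(0.67), np.float64(1.17), np.float64(-0.44))
{(np.float64(0.0), np.float64(0.18), np.float64(1.97), np.float64(0.67), np.float64(1.17), np.float64(-0.44))}
False 40 6.411420784865108e-31 (np.float64(-0.04), np.float64(0.22), np.float64(1.96), np.float64(0.75), np.float64(1.21), np.float64(-0.53))
{(np.float64(-0.04), np.float64(0.22), np.float64(1.96), np.float64(0.75), np.float64(1.21), np.float64(-0.53))}
False 45 8.734333039039163e-31 (np.float64(-0.09), np.float64(0.27), np.float64(1.95), np.float64(0.82), np.float64(1.25), np.float64(-0.61))
{(np.float64(-0.09), np.float64(0.27), np.float64(1.95), np.float64(0.82), np.float64(1.25), np.float64(-0.61))}
```

View pics/top2.png

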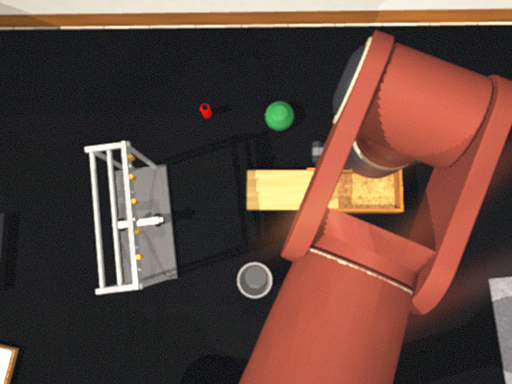

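The cover is open: its rear edge is now at column 247 and the inside shows at columns 345–400. The bystanders haven't moved. Next I'll turn to the lean with the camera on the low side, standing off along the grasp axis.

```bash
cat >> kin.py <<'E'
QG=lean(np.radians(40),np.radians(97),True); GP=np.array([.5094,.217,.050]); ZG=QG.as_matrix()[:,2]
E
python3 - <<'E'
from kin import *
go(GP+(.019-.16)*ZG,QG); print(GP-.141*ZG)
E
```

```text
shift mm [ -60.1651 -289.7068  123.1818] turn [ 0.4999 -0.5813  1.3837]
[0.5204 0.127  0.158 ]
```

```bash
python3 -m jog '[[[-0.006,-0.029,0],[0.045,-0.052,0.124]],[[-0.012,-0.058,0],[0.09,-0.105,0.249]],[[-0.018,-0.087,0],[0.135,-0.157,0.373]],[[-0.024,-0.116,0],[0.18,-0.209,0.498]],[[-0.03,-0.145,0.01],[0.225,-0.262,0.622]]]'; python3 -c "
from kin import *
go(GP+(.019-.16)*ZG,QG); print(ctrl.get_obs()['q'])"
```

```text
t: 4.0
tool_pos: [0.5466, -0.0149, 0.2663]
tool_rot: [-2.749, 0.906, 0.38]
contact_force: [-0.0, -0.8, -0.0]
opening: 0.043
grip_force: 0.0
shift mm [-64.5701 -81.6995 147.3243] turn [ 0.2795 -0.3085  0.7527]
[-0.2821 -0.0102  1.6455  0.234   1.7573  1.9397]
```

```bash
python3 -m jog '[[[-0.01,-0.014,0.02],[0.046,-0.051,0.125]],[[-0.021,-0.027,0.045],[0.093,-0.103,0.251]],[[-0.032,-0.041,0.07],[0.14,-0.154,0.376]],[[-0.043,-0.054,0.098],[0.186,-0.205,0.502]],[[-0.054,-0.068,0.122],[0.233,-0.257,0.627]]]'; python3 -m jog '[[[0,0,0],[0,0,0]]]';python3 -c "
from kin import *
go(GP+(.019-.16)*ZG,QG); print(ctrl.get_obs()['q'])"
```

```text
t: 4.5
tool_pos: [0.523, 0.1029, 0.1741]
tool_rot: [-2.093, 1.606, 0.665]
contact_force: [0.9, -0.1, -0.7]
opening: 0.0424
grip_force: 0.0
t: 4.6
tool_pos: [0.5198, 0.1033, 0.1712]
tool_rot: [-2.099, 1.602, 0.673]
contact_force: [-0.7, 0.6, -1.1]
opening: 0.0423
grip_force: 0.0
shift mm [-10.1001  -6.2018  24.4075] turn [ 0.0571 -0.0491  0.1253]
[-0.2436 -0.0034  1.8717  0.5727  1.5905  2.5486]
```

```bash
python3 -m jog '[[[-0.01,-0.006,0.024],[0.057,-0.049,0.125]],[[-0.01,-0.006,0.024],[0.057,-0.049,0.125]],[[-0.01,-0.006,0.024],[0.057,-0.049,0.125]]]';python3 - <<'E'
from kin import *
go(GP+(.019-.16)*ZG,QG); P,Q=pose()
d=optics.get_image("wrist"); cv2.imwrite("pics/w2.png",d["image"])
T=np.eye(4);T[:3,:3]=Q.as_matrix();T[:3,3]=P; C=np.linalg.inv(T@d["mount"])
u=np.array([np.cos(np.radians(97)),np.sin(np.radians(97)),0]); b=np.array([.5098,.212,.05])
for s in(-.05,-.041,0,.05):
    c=C@np.r_[b+s*u,1]; print(s,c[0]/c[2]*d["fx"]+d["cx"],c[1]/c[2]*d["fy"]+d["cy"],c[2])
go(GP+.019*ZG,QG)
E
```

```text
t: 4.9
tool_pos: [0.5251, 0.1248, 0.1644]
tool_rot: [-1.946, 1.708, 0.69]
contact_force: [-0.9, -1.0, 0.5]
opening: 0.0425
grip_force: 0.0
shift mm [1.8627 4.3964 6.6895] turn [-0.0074 -0.0054  0.0108]
-0.05 261.8758747883151 132.5179451525931 0.2536554661518589
-0.041 261.6395052127357 140.1113177920338 0.2613280663432178
0 260.7176275054 169.72663923357817 0.2962810227705194
0.05 259.85073446662665 197.57557819199226 0.3389065793891798
shift mm [  1.2601   6.4868 167.3628] turn [-0.0089 -0.0056  0.0108]
```

View pics/w2.png

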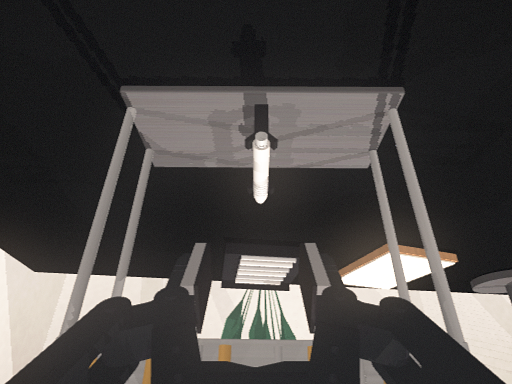

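The barrel shows from its tail at (261,134) to its nose at (260,203), in line with the prediction. It sits 6 px right of the finger centre, so it needs about 5 mm along tool +y. Readings are noisy, so I'll advance part way and average.

```bash
cat >> h.py <<'E'
def pose(n=8):
    P=[];Q=[]
    for i in range(n):
        o=ctrl.get_obs();P.append(o["tool_pos"]);Q.append(o["tool_rot"]);optics.get_image("scene")
    print("sd",np.std(P,0)*1000); return np.mean(P,0),R.from_rotvec(Q).mean()
E
python3 -m jog '[[[0.0005,0.0025,0.04],[0,0,0.005]],[[0.001,0.005,0.08],[-0.004,-0.005,0.01]],[[0.001,0.005,0.08],[-0.004,-0.005,0.01]],[[0.001,0.005,0.08],[-0.004,-0.005,0.01]]]';python3 - <<'E'
from kin import *
go(GP+.019*ZG,QG)
E
```

```text
t: 5.35
tool_pos: [0.5152, 0.1749, 0.1028]
tool_rot: [-1.936, 1.716, 0.703]
contact_force: [0.4, 0.2, -0.1]
opening: 0.0428
grip_force: 0.0
sd [0.5044 0.2118 0.5229]
shift mm [ 1.5724  2.0556 87.8214] turn [-0.0071  0.0004 -0.0007]
```

```bash
python3 -m jog '[[[0.001,0.002,0.03],[-0.007,0,0]],[[0.0015,0.002,0.06],[-0.007,0,0]],[[0.0015,0.002,0.078],[-0.007,0,0]],[[0.0015,0.002,0.088],[-0.007,0,0]],[[0.0015,0.002,0.088],[-0.007,0,0]]]' && python3 - <<'E'
from kin import *
go(GP+.019*ZG,QG); d=optics.get_image("scene"); cv2.imwrite("pics/s2.png",cv2.resize(d["image"][40:260,180:440],None,fx=2.7,fy=2.7,interpolation=cv2.INTER_CUBIC))
E
```

```text
t: 6.25
tool_pos: [0.5052, 0.2306, 0.0328]
tool_rot: [-1.939, 1.719, 0.713]
contact_force: [-0.4, -0.1, -0.4]
opening: 0.0429
grip_force: 0.0
sd [0.6854 0.3002 0.6586]
shift mm [-0.0046 -1.0583 -1.4336] turn [ 0.0015  0.0013 -0.0023]
```

View pics/s2.png

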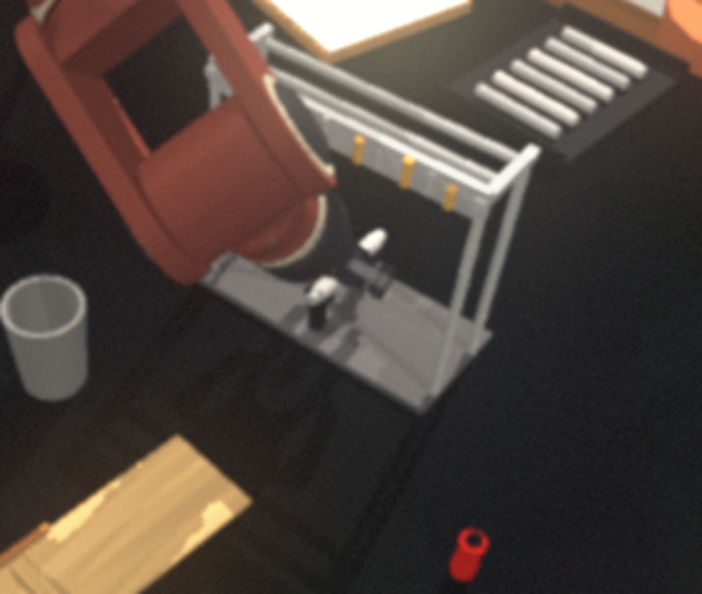

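The scene crop shows the gripper leaning under the strip, with the fingers astride the barrel's middle at about (370,270) and no contact. Closing now.

```bash
python3 -m jog '[[[0,0,0],[0,0,0]],[[0,0,0],[0,0,0]],[[0,0,0],[0,0,0]],[[0,0,0],[0,0,0]],[[0,0,0],[0,0,0]]]' 0 40; python3 -c "
from kin import *
Q=QG; w=np.array([0,0,.012]); print(Q.inv().apply(w), Q.inv().apply([0,0,1.]))"
```

```text
t: 7.2
tool_pos: [0.5078, 0.2301, 0.0347]
tool_rot: [-1.937, 1.717, 0.707]
contact_force: [5.6, -0.8, 1.1]
opening: 0.0127
grip_force: 39.3
[-0.0077  0.     -0.0092] [-0.6428  0.     -0.766 ]
```

```bash
python3 -m jog '[[[-0.0064,0,-0.0077],[0,0,0]],[[-0.0064,0,-0.0077],[0,0,0]],[[-0.0064,0,-0.045],[0,0,0]],[[-0.0064,0,-0.09],[0,0,0]],[[-0.0064,0,-0.135],[0,0,0]]]';python3 -m jog '[[[0,0,-0.045],[0,0,0]],[[0,0,-0.08],[0,0,0]],[[0,0,-0.08],[0,0,0]]]'
```

```text
t: 7.7
tool_pos: [0.5148, 0.1483, 0.1411]
tool_rot: [-1.94, 1.719, 0.715]
contact_force: [0.7, -0.0, 0.1]
opening: 0.0126
grip_force: 39.2
t: 8.0
tool_pos: [0.5253, 0.0952, 0.2065]
tool_rot: [-1.937, 1.718, 0.701]
contact_force: [1.0, -0.2, 0.4]
opening: 0.013
grip_force: 39.2
```

```bash
cat >> kin.py <<'E'
QB=lean(np.radians(32),np.radians(90),True); BP=np.array([.577,-.240,.030]); ZB=QB.as_matrix()[:,2]
E
python3 - <<'E'
from kin import *
go(BP+[0,0,.13]+.019*ZB,QB)
E
```

```text
sd [1.3318 1.2134 2.1492]
shift mm [ 291.1467  -14.6632 -169.5342] turn [0.0756 0.1408 0.0956]
```

```bash
python3 -m jog '[[[0.035,-0.002,-0.03],[0.01,0.02,0.01]],[[0.075,-0.004,-0.055],[0.025,0.05,0.03]],[[0.115,-0.006,-0.08],[0.04,0.08,0.05]],[[0.155,-0.008,-0.1],[0.05,0.1,0.065]],[[0.195,-0.01,-0.12],[0.065,0.12,0.08]]]'; python3 - <<'E'
from kin import *
go(BP+[0,0,.13]+.019*ZB,QB)
E
```

```text
t: 8.9
tool_pos: [0.5604, -0.1271, 0.1678]
tool_rot: [-1.912, 1.876, 0.569]
contact_force: [0.2, 0.0, -0.3]
opening: 0.0127
grip_force: 39.1
sd [0.1877 2.5076 0.9044]
shift mm [ 99.3049 -15.0955 -36.7992] turn [0.0098 0.021  0.0144]
```

```bash
python3 -m jog '[[[0.033,-0.005,-0.012],[0.005,0.01,0.007]],[[0.066,-0.01,-0.025],[0.01,0.02,0.014]],[[0.099,-0.015,-0.037],[0.01,0.02,0.014]],[[0.099,-0.015,-0.037],[0.01,0.02,0.014]],[[0.099,-0.015,-0.037],[0.01,0.02,0.014]]]'; python3 - <<'E'
from kin import *
go(BP+.019*ZB,QB)
d=optics.get_image("wrist"); cv2.imwrite("pics/w3.png",d["image"])
E
```

```text
t: 9.8
tool_pos: [0.5772, -0.2281, 0.1453]
tool_rot: [-1.906, 1.902, 0.547]
contact_force: [-0.7, 0.0, -0.2]
opening: 0.013
grip_force: 39.2
sd [0.0171 0.2675 0.1878]
shift mm [ 71.9382   0.5058 110.4934] turn [-0.0002  0.001   0.0033]
```

View pics/w3.png

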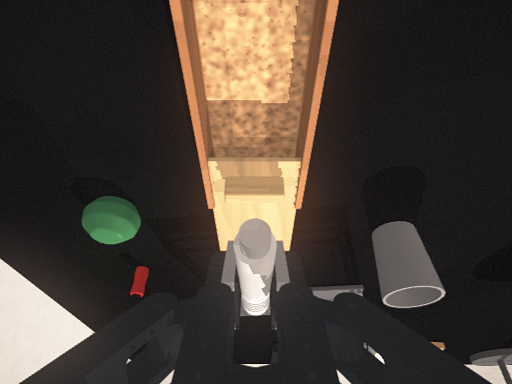

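The barrel is held straight in line with the box (column about 255), and the cover edge is at row 160. Lowering now.

```bash
python3 -m jog '[[[0.02,0,0.031],[0,0,0]],[[0.04,0.0005,0.061],[0,0,0.003]],[[0.055,0.0005,0.084],[0,0,0.003]],[[0.055,0.0005,0.084],[0,0,0.003]]]'; python3 - <<'E'
from kin import *
go(BP+.019*ZB,QB); print(ctrl.get_obs()["contact_force"])
E
```

```text
t: 10.65
tool_pos: [0.5739, -0.2286, 0.0403]
tool_rot: [-1.901, 1.907, 0.559]
contact_force: [-0.1, -0.3, -0.5]
opening: 0.0128
grip_force: 39.2
sd [1.4666 1.1104 2.4178]
shift mm [16.0362  0.0522 27.2948] turn [-0.0009  0.0008 -0.0007]
[-0.6009  0.2449 -0.0709]
```

```bash
python3 -m jog '[[[0.009,0,0.013],[0,0,0]],[[0.017,0,0.0265],[0,0,0]],[[0.017,0,0.0265],[0,0,0]],[[0.017,0,0.0265],[0,0,0]],[[0.017,0,0.0265],[0,0,0]]]'; python3 - <<'E'
from kin import *
go(BP+.019*ZB,QB); print(ctrl.get_obs()["contact_force"])
E
```

```text
t: 11.55
tool_pos: [0.5767, -0.2309, 0.0132]
tool_rot: [-1.903, 1.906, 0.548]
contact_force: [-0.0, -0.2, 0.1]
opening: 0.0124
grip_force: 39.4
sd [0.1071 0.0851 0.1967]
shift mm [-1.1533 -0.0821  0.4435] turn [-0.0007  0.0007 -0.0007]
[ 0.1453  0.0354 -0.5989]
```

```bash
python3 -m jog '[[[0,0,0],[0,0,0]],[[0,0,0],[0,0,0]],[[0,0,0],[0,0,0]],[[0,0,0],[0,0,0]],[[0,0,0],[0,0,0]]]' 0.3; python3 -m jog '[[[-0.01,0,-0.016],[0,0,0]],[[-0.03,0,-0.048],[0,0,0]],[[-0.055,0,-0.088],[0,0,0]],[[-0.08,0,-0.128],[0,0,0]],[[-0.08,0,-0.128],[0,0,0]]]'; python3 - <<'E'
from kin import *
P,Q=pose(); print(P)
d=optics.get_image("wrist"); cv2.imwrite("pics/w4.png",d["image"])
# cover shutting pose: tool down, heading 0
print(ctrl.get_obs()["q"])
go([.577,-.10,.17],R.from_matrix(np.diag([1,-1,-1.])))
E
```

```text
t: 12.45
tool_pos: [0.5769, -0.2311, 0.0135]
tool_rot: [-1.904, 1.906, 0.547]
contact_force: [0.3, 0.1, 1.0]
opening: 0.0256
grip_force: 0.0
t: 12.95
tool_pos: [0.5806, -0.2338, 0.175]
tool_rot: [-1.908, 1.903, 0.525]
contact_force: [0.7, -0.6, 0.4]
opening: 0.0254
grip_force: 0.0
sd [1.6495 1.1793 4.2671]
[ 0.5774 -0.2316  0.1665]
[-0.6898  0.2869  1.5407  0.4251  1.6846  2.4222]
sd [0.2079 0.1672 0.4883]
shift mm [-114.3353   -0.24     64.3373] turn [-0.4385  0.4395 -1.5272]
```

View pics/w4.png

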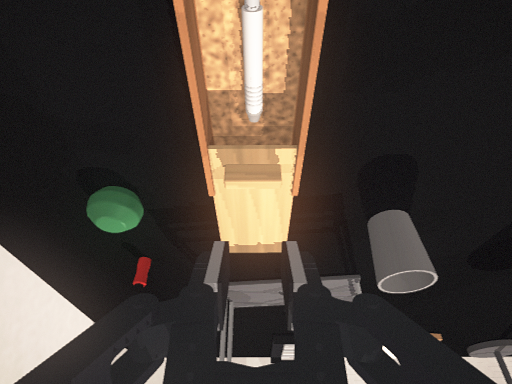

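The barrel lies in the box, nose end at (254,118) and tail at about (252,5), clear of the cover edge at row 148. I'll bring the tool upright behind the rib with the fingers shut, then push the cover closed.

```bash
python3 - <<'E'
from kin import *
go([.577,-.10,.17],lean(0,np.radians(90),True))
E
```

```text
sd [0.0113 0.0161 0.0313]
shift mm [-114.1845   -0.0125   64.936 ] turn [-0.0004  0.5593 -0.001 ]
```

```bash
python3 -m jog '[[[-0.028,0,0.016],[0,0.13,0]],[[-0.057,0,0.032],[0,0.26,0]],[[-0.086,0,0.048],[0,0.39,0]],[[-0.114,0,0.065],[0,0.52,0]],[[-0.114,0,0.065],[0,0.559,0]]]' 0 20; python3 -m jog '[[[0,0,0],[0,0,0]],[[0,0,0],[0,0,0]]]'; python3 - <<'E'
from kin import *
go([.577,-.115,.046],lean(0,np.radians(90),True)); print(ctrl.get_obs()["q"])
E
```

```text
t: 14.7
tool_pos: [0.5771, -0.0948, 0.1711]
tool_rot: [-2.227, 2.215, -0.004]
contact_force: [-0.9, -1.0, 1.2]
opening: -0.0004
grip_force: 0.0
t: 14.9
tool_pos: [0.577, -0.1001, 0.1699]
tool_rot: [-2.22, 2.222, 0.001]
contact_force: [0.5, 0.2, -0.1]
opening: 0.0
grip_force: 0.0
sd [0.0432 0.4461 0.1216]
shift mm [ 13.9345  -0.1659 123.6021] turn [ 0.0003  0.0009 -0.0028]
[-0.3005  0.0058  1.7656  0.0005  1.3708  2.8434]
```

```bash
python3 -m jog '[[[0.003,0,0.045],[0,0,0]],[[0.014,0,0.09],[0,0,0]],[[0.014,0,0.115],[0,0,0]],[[0.014,0,0.1235],[0,0,0]],[[0.014,0,0.1235],[0,0,0]]]'; python3 -m jog '[[[0.02,0,0],[0,0,0]],[[0.04,0,0],[0,0,0]],[[0.065,0,0],[0,0,0]],[[0.09,0,0],[0,0,0]],[[0.115,0,0],[0,0,0]]]';  python3 - <<'E'
from kin import *
P,Q=pose(); print(P,ctrl.get_obs()["contact_force"])
E
```

```text
t: 15.8
tool_pos: [0.5761, -0.1139, 0.045]
tool_rot: [2.219, -2.222, -0.004]
contact_force: [-1.0, -1.1, 0.3]
opening: -0.0
grip_force: 0.0
t: 16.3
tool_pos: [0.5786, -0.23, 0.049]
tool_rot: [-2.219, 2.22, -0.005]
contact_force: [1.9, 2.8, -1.0]
opening: -0.0001
grip_force: 1.0
sd [0.5373 1.8636 0.8814]
[ 0.5782 -0.2303  0.0485] [-0.2485 -1.2231  0.0824]
```

```bash
python3 -m jog '[[[0.01,0,0],[0,0,0]],[[0.02,0,0],[0,0,0]],[[0.027,0,0],[0,0,0]],[[0.027,0,0],[0,0,0]]]'; for i in 1 2; do python3 -m jog '[[[0.003,0,0],[0,0,0]],[[0.003,0,0],[0,0,0]],[[0.003,0,0],[0,0,0]]]'; done
```

```text
t: 17.1
tool_pos: [0.5768, -0.2574, 0.0463]
tool_rot: [2.219, -2.224, 0.0]
contact_force: [-0.0, -0.0, -0.4]
opening: 0.0002
grip_force: 0.0
t: 17.4
tool_pos: [0.5767, -0.2592, 0.0462]
tool_rot: [2.22, -2.223, -0.0]
contact_force: [0.0, 0.2, -0.0]
opening: 0.0001
grip_force: 0.0
t: 17.7
tool_pos: [0.5767, -0.2621, 0.0462]
tool_rot: [-2.22, 2.222, 0.0]
contact_force: [-0.2, -0.2, -0.0]
opening: -0.0001
grip_force: 0.2
```

```bash
python3 -m jog '[[[0.002,0,0],[0,0,0]],[[0.002,0,0],[0,0,0]],[[0.002,0,0],[0,0,0]]]' | grep -E "tool_pos|contact"; python3 -m jog '[[[0.002,0,0],[0,0,0]],[[0.002,0,0],[0,0,0]],[[0.002,0,0],[0,0,0]]]'| grep -E "tool_pos|contact"; python3 -c "
from station import optics
import cv2
cv2.imwrite('pics/x.png',optics.get_image('wrist')['image'])"
```

```text
tool_pos: [0.5768, -0.2641, 0.0462]
contact_force: [0.3, 1.4, -0.4]
tool_pos: [0.5768, -0.2647, 0.0462]
contact_force: [-1.0, 5.1, 1.8]
```

```bash
python3 -m jog '[[[0.002,0,0],[0,0,0]],[[0.002,0,0],[0,0,0]],[[0.002,0,0],[0,0,0]]]' | grep -E "tool_pos|contact"; python3 -m jog '[[[0,0,0],[0,0,0]],[[0,0,0],[0,0,0]]]' | grep -E "tool_pos|contact"
```

```text
tool_pos: [0.5767, -0.2648, 0.0461]
contact_force: [-0.8, 12.0, 4.6]
tool_pos: [0.5767, -0.2648, 0.0461]
contact_force: [0.2, 11.2, 4.0]
```

The stop is hard: 11 N at y = -0.2648, against an expected shut position of -0.264. I'll back off and rise, then check the cover in the top image numerically.

```bash
python3 -m jog '[[[-0.012,0,0],[0,0,0]],[[-0.015,0,0],[0,0,0]],[[-0.015,0,-0.05],[0,0,0]],[[-0.015,0,-0.1],[0,0,0]],[[-0.015,0,-0.15],[0,0,0]]]'; python3 -m jog '[[[0,0,0],[0,0,0]],[[0,0,0],[0,0,0]],[[0,0,0],[0,0,0]]]' >/dev/null; python3 - <<'E'
from kin import *
P,Q=pose(); d=optics.get_image("wrist"); im=d["image"].astype(int)
T=np.eye(4);T[:3,:3]=Q.as_matrix();T[:3,3]=P; C=np.linalg.inv(T@d["mount"])
def px(X): c=C@np.r_[X,1]; return c[0]/c[2]*d["fx"]+d["cx"],c[1]/c[2]*d["fy"]+d["cy"]
def prof(x,z):  # brightness along box axis from front
    for b in range(-100,-40,3):
        u,v=px([x,-.217+b/1000,z]); 
        if 0<=u<511 and 0<=v<383: print(b,im[int(v+.5),int(u+.5)],end=" ")
    print()
print(P); prof(.607,.0365); prof(.577,.0365)
E
```

```text
t: 19.35
tool_pos: [0.5764, -0.2533, 0.1977]
tool_rot: [2.22, -2.222, -0.0]
contact_force: [0.5, -1.1, -0.2]
opening: -0.0001
grip_force: 0.0
sd [0.2528 0.1174 0.5216]
[ 0.576  -0.2528  0.1944]
-100 [29 35 50] -97 [ 51  72 108] -94 [101 152 229] -91 [107 165 237] -88 [141 201 241] -85 [131 184 229] -82 [126 179 226] -79 [129 182 227] -76 [157 222 251] -73 [157 221 251] -70 [182 242 255] -67 [181 241 254] -64 [165 228 252] -61 [160 224 251] -58 [162 226 251] -55 [159 223 251] -52 [159 223 251] -49 [175 236 254] -46 [176 236 254] -43 [175 235 254] 
-100 [37 45 62] -97 [ 56  79 116] -94 [106 160 236] -91 [113 168 240] -88 [126 177 223] -85 [135 189 233] -82 [132 187 232] -79 [134 188 233] -76 [135 189 233] -73 [136 189 234] -70 [113 156 205] -67 [ 98 139 182] -64 [178 241 255] -61 [174 236 254] -58 [185 243 255] -55 [203 252 255] -52 [164 228 252] -49 [179 240 254] -46 [180 241 254] -43 [180 240 254]
```

The cover's colour starts straight after the front wall at box x = -88 with no gap, so it is shut. Handing in.

```bash
python3 -c "
from station import job
print(job.finish_job())"
```

```text
the job is handed in; nothing more can be done
None
```

The job is handed in with no verdict returned: the last wrist picture before shutting showed the barrel lying in the box, the cover is shut against its hard stop, and I saw no sign that the cup, paperweight or red grip moved.

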